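Ring the guest-house hall bell

ROBOT

A 6-joint arm with a two-finger parallel gripper is mounted at the origin on the work surface. World frame = base frame: x ahead of the robot, y to its left, z up, the work surface at z = 0. Lengths are in mm, angles in degrees, forces in N, time in s.
With the tool pointing down it reaches from about 300 to 850 mm from the base axis. Payload 4.2 kg.
Tool frame: the origin (TCP) lies midway between the tips of the shut fingers; the grasp point (between the pads) lies 19 mm behind it (grip_point_offset is the distance from the TCP to the grasp point, in mm); z points along the fingers, y is the direction in which the jaws open and shut (so a half turn about z gives the same grasp; the last joint's range is limited). The gripper opens to 91 mm and grips with 3 to 60 N. Pads are 32 mm wide; open, the fingers measure 118 mm over their backs; the gripper's body (76 mm by 178 mm) begins 60 mm behind the grasp point.
Start: joints at [-66.062, 18.312, 89.639, -0, 72.044, -1.146], TCP at [243.776, -520.787, 189.576] pointing down, gripper open.
Joint ranges: [-177.97, 177.97], [-48.28, 115.42], [12.27, 149.76], [-77.06, 257.06], [2.81, 150.46], [-146.56, 146.56]. Speed limits (degrees/s): [147.25, 147.25, 180, 180, 180, 180].

INTERFACE

Orientations are given as [roll, pitch, yaw] about the fixed x, y, z axes, in that order (R = Rz(yaw) Ry(pitch) Rx(roll)).
In Python, from bench import observe, read_camera, camera_params, finish_job, grip_point_offset gives the robot as it stands.
- The arm moves only by the tool apply_moves, never from a script. Its argument "increments" is a list of rows, each a list of 7 numbers: the shift along the tool's x, y, z in m, then the turn, a rotation vector about the tool's x, y, z in degrees, then the opening in per cent of the stroke, from 0 (shut) to 100 (fully open). A call has 1 to 5 rows; each row shifts and turns the commanded pose from where the row before left it, along the tool's axes as they then stand; what a row does not reach is not made up. A row lasts 1/8 s, in which the tool goes at most 62.5 mm and 10.7 degrees, less where a joint would pass 70% of its speed; a pose out of reach is approached as far as the arm can. A call is refused whole if a number of a shift passes 0.0625 or a number of a turn 10.7, either way. A call with a gripper value outside its range is refused whole. The fingers move at their own pace and stop on an object; the grip force is fixed at half the most. Time passes only in rows, so rows that do not move let the fingers close. It gives the time, the measured TCP pose, the force and the opening at its end, in the units of the state.
- observe(): the state, without advancing time (a new reading comes with each control period).
- read_camera(name): name is "scene" or "top" or "wrist"; returns the picture (384x512x3 uint8, red, green, blue); there is no depth.
- camera_params(name): a dict with "camera_matrix" (3x3 intrinsics, pixels), "k1" (the pictures are not rectified: a ray, as slopes to the right and down, at radius r is drawn at 1 + k1 r^2 times it, then the intrinsics apply), "world_from_camera" (4x4, takes a point from camera to world coordinates). Camera axes: x right, y down, z forward; pixel columns grow to the right and rows downward; lengths in mm; the calibration is good to about 2 mm. A picture is of the moment at which its call begins: read the wrist's pose just before it. camera_params takes no time and is no camera call; for the wrist camera it gives the pose at the moment of the call.
- finish_job(): hands the job in, once; it reports no verdict.
The state is a dict: "time_s": time; "qpos": joint angles; "joint_vel": joint speeds; "joint_torque": joint torques, N m; "tool_pos": TCP position; "tool_rot": TCP orientation; "force": force on the tool from outside, world axes, zero at the start; "ft_torque": the same for the moment, N m; "gripper_width": finger opening in mm.
Only numpy, scipy, OpenCV 4.12 (cv2) and the standard library are available. Lean on these libraries where they do the work, as an engineer would, in place of code of your own. Each camera call takes 0.05 s, during which the arm holds its last target.

TASK

Ring for the host with the larger of the two brass call bells on the hall table: press its plunger straight down to its stop, keep it down for a moment, then let it spring fully back up and move away. Leave the smaller bell alone, and leave both bells standing where they are.

Things in the scene. Friction and masses are not known exactly. Their poses are not given: they have to be found in the camera images.
- large_bell_head (a point): Centre of the top of the larger call bell's plunger head. The bell stands loose and upright on the table (about 0.55 kg): black foot 110 mm across and 12 mm high, brass dome 103 mm across with its crown 54 mm above the table, and a flat steel plunger head 24 mm across and 7 mm thick on a thin stem above the crown. At rest this point is 75 mm above the table; with the plunger at its stop, 65 mm, its underside still 4 mm clear of the crown. z points up.
- large_bell_plunger (a joint): Travel of the larger bell's plunger, in m, growing as it is pressed straight down: 0 is up at rest, 0.010 is at the stop. The spring pushes back with 2 N at the start and 7 N at the stop, and returns the plunger by itself.
- small_bell_head (a point): Centre of the top face of the plunger head of the smaller call bell, of the same make and materials, not to be rung. It stands loose on the table (0.25 kg): black foot 72 mm across, brass dome with its crown 37 mm above the table, steel plunger head 16 mm across with its top 54 mm above the table. z points up.
- small_bell_plunger (a joint): Travel of the smaller bell's plunger, in m, growing as it is pressed down: 0 is up at rest, 0.006 is at the stop.
Things that resemble listed ones, but are neither listed nor needed, are in the scene too. Leave any blue look-alike of the part that bears large_bell_head alone. What is shaped like the part that bears small_bell_head but green is not meant.

How it is judged (in metres and radians):
On the way:
1. the larger bell's plunger is pressed down to its stop (more than 8 mm of its 10 mm) for 0.1 s, with the bell upright (value of joint large_bell_plunger above 0.008 m and angle between large_bell_head's own z axis and vertical below 0.15 rad), for 0.1 s.
At the end, for the whole second after the job is handed in: The larger bell's plunger is back up (within 2 mm of rest); both bells stand upright (within 0.1 rad), the larger within 30 mm and the smaller within 20 mm of where they stood at the start (value of joint large_bell_plunger below 0.002 m and angle between each of large_bell_head, small_bell_head's own z axis and vertical below 0.1 rad and distance of large_bell_head from where it was at the start of the episode below 0.03 m and distance of small_bell_head from where it was at the start of the episode below 0.02 m); the robot touches nothing.
It fails at once if the smaller bell's plunger is pressed (more than 3 mm) (value of joint small_bell_plunger above 0.003 m).
It fails at once if a bell is tipped by more than 0.4 rad (angle between any of large_bell_head, small_bell_head's own z axis and vertical above 0.4 rad).
It also fails if it takes over 27 s, if anything falls off the work surface, if the arm or the gripper's body presses on something with over 40 N, if the wrist force passes 120 N, or if a joint passes its speed limit or range.

## Working session

There is one attempt and no reset: what is moved stays moved. The work goes in short steps, Python scripts to look and compute and a tool call to move; the robot and the scene stay as the last step left them, time stands still between calls to the robot, and variables do not carry over. Pictures are saved under pics/ and viewed, and the job is handed in when it is done.

Besides the shell and the picture viewer there is one more tool, called after "Emit:" by a JSON object that holds its "name" and its "arguments". apply_moves: Moves the arm, as the interface text tells. Its arguments: {"type":"object","properties":{"increments":{"type":"array","items":{"type":"array","items":{"type":"number"}}}},"required":["increments"]}

```bash
ls; mkdir -p pics; python3 - <<'E'
from bench import *
import cv2
s=observe();print(s)
for n in("scene","top"):
    im=read_camera(n);cv2.imwrite(f"pics/{n}0.png",im[:,:,::-1]);p=camera_params(n);print(n,p)
E
```

```text
pics
{'time_s': 0.0, 'qpos': array([-6.60599555e+01,  1.83497612e+01,  8.97074131e+01,  1.62213074e-04,
        7.20446580e+01, -1.14454935e+00]), 'joint_vel': array([-0.05119313,  0.08220005, -0.01238042,  0.00014482,  0.06601078,
       -0.04215327]), 'joint_torque': array([ 5.23183062e-04, -4.12460268e+01, -2.31975782e+01,  7.26906513e-02,
        4.56985726e-02, -1.45488543e-04]), 'tool_pos': array([ 243.55912207, -520.24411692,  188.73235599]), 'tool_rot': array([-1.79898191e+02, -2.18827510e-03,  2.50845418e+01]), 'force': array([-0.68315511, -0.13336195, -0.38514961]), 'ft_torque': array([ 0.02871619,  0.00477374, -0.01416743]), 'gripper_width': 90.86293088007886}
scene {'camera_matrix': array([[390.75643195,   0.        , 255.6553872 ],
       [  0.        , 390.75643195, 191.05736472],
       [  0.        ,   0.        ,   1.        ]]), 'k1': -0.06853157654040437, 'world_from_camera': array([[ 5.58786156e-01,  6.60630694e-01, -5.01323367e-01,
         9.72837947e+02],
       [ 8.29233206e-01, -4.36766201e-01,  3.48722778e-01,
        -2.46613722e+02],
       [ 1.14158689e-02, -6.10575443e-01, -7.91875815e-01,
         8.28192529e+02],
       [ 0.00000000e+00,  0.00000000e+00,  0.00000000e+00,
         1.00000000e+00]])}
top {'camera_matrix': array([[420.3162424 ,   0.        , 244.8102652 ],
       [  0.        , 420.3162424 , 191.61871709],
       [  0.        ,   0.        ,   1.        ]]), 'k1': 0.026871538505163058, 'world_from_camera': array([[-2.52580544e-02, -9.88589344e-01,  1.48502998e-01,
         3.14760598e+02],
       [-9.99434494e-01,  2.16731768e-02, -2.57092392e-02,
         9.76834004e+01],
       [ 2.21973481e-02, -1.49068385e-01, -9.88577713e-01,
         1.20327622e+03],
       [ 0.00000000e+00,  0.00000000e+00,  0.00000000e+00,
         1.00000000e+00]])}
```

View pics/scene0.png

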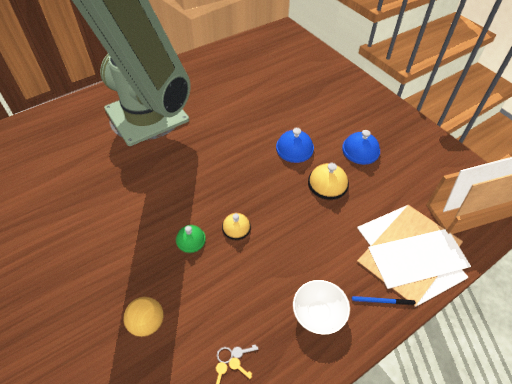

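View pics/top0.png

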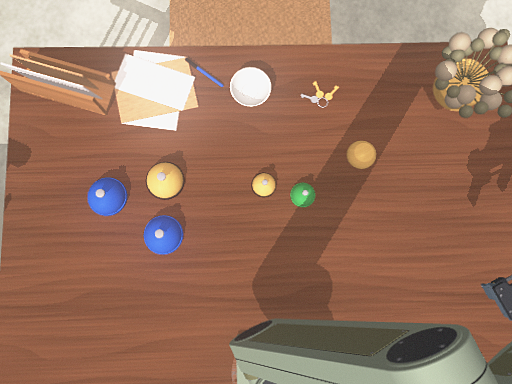

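Scene and top pictures, candidates:
- Large brass bell: scene (328,180), top (165,180).
- Small brass bell: scene (236,226), top (264,184).
- Two blue look-alikes: scene (295,146) and (362,148).
- Green look-alike: scene (190,239).
- Plain brass-coloured ball: scene (143,316).

The large yellow brass one with a plunger fits the description. Next I'll measure it and check it in an enlarged crop.

```bash
cat > h.py <<'E'
import numpy as np,cv2
from bench import camera_params
def ray(n,u,v):
    p=camera_params(n);K=p["camera_matrix"];T=p["world_from_camera"]
    q=cv2.undistortPoints(np.array([[[u,v]]],float),K,np.array([p["k1"],0,0,0,0.]))[0,0]
    d=T[:3,:3]@np.array([q[0],q[1],1]);return T[:3,3],d/np.linalg.norm(d)
def plane(n,u,v,z):
    o,d=ray(n,u,v);return o+d*(z-o[2])/d[2]
def tri(a,b):
    A=np.zeros((3,3));B=np.zeros(3)
    for o,d in(a,b):
        M=np.eye(3)-np.outer(d,d);A+=M;B+=M@o
    x=np.linalg.solve(A,B);return x,[np.linalg.norm((np.eye(3)-np.outer(d,d))@(x-o)) for o,d in(a,b)]
E
python3 - <<'E'
from h import *
R={}
W=[]
for n,boxes in {"scene":[(332,168,10),(236,217,8)],"top":[(164,177,9),(264,184,8)]}.items():
    im=cv2.imread(f"pics/{n}0.png");hsv=cv2.cvtColor(im,cv2.COLOR_BGR2HSV)
    for i,(u,v,r) in enumerate(boxes):
        s=hsv[v-r:v+r+1,u-r:u+r+1]
        m=((s[...,1]<70)&(s[...,2]>110)).astype(np.uint8)
        k,l,st,c=cv2.connectedComponentsWithStats(m)
        j=1+np.argmax(st[1:,4]);uv=c[j]+[u-r,v-r];print(n,i,uv,st[j],)
        z=[75,54][i]
        print("  plane",plane(n,*uv,z).round(1));R[n,i]=ray(n,*uv)
        R2=28
        c=cv2.resize(im[v-R2:v+R2,u-R2:u+R2],(390,390),interpolation=cv2.INTER_CUBIC)
        W.append(c)
for i in(0,1):print(tri(R["scene",i],R["top",i]))
cv2.imwrite("pics/crop.png",np.vstack([np.hstack(W[:2]),np.hstack(W[2:])])[:,:780]) if 0 else cv2.imwrite("pics/crop.png",cv2.resize(np.vstack([np.hstack(W[:2]),np.hstack(W[2:])]),(600,600)))
E
```

```text
scene 0 [331.63235294 166.89705882] [ 6  5  9 10 68]
  plane [538.7 291.9  75. ]
scene 1 [235.46511628 217.09302326] [ 5  4  6  9 43]
  plane [521.1  10.5  54. ]
top 0 [160.7704918 176.       ] [ 2  4  9  9 61]
  plane [532.1 295.5  75. ]
top 1 [264.42307692 181.84615385] [ 6  3  6  6 26]
  plane [513.7  12.6  54. ]
(array([533.9198357 , 297.20889423,  67.00071376]), [np.float64(0.4143111483543438), np.float64(0.4143111483542353)])
(array([515.57618576,  12.70163922,  45.23661427]), [np.float64(0.8424042011205027), np.float64(0.8424042011205533)])
```

View pics/crop.png

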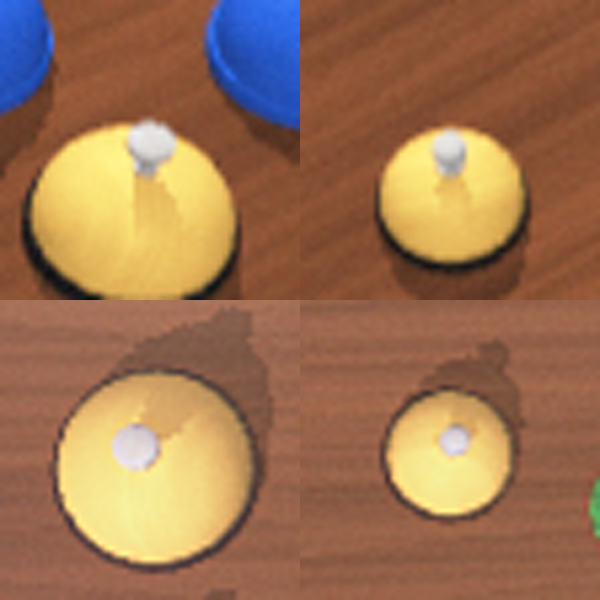

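```bash
python3 - <<'E'
from h import *
from bench import observe
from scipy.spatial.transform import Rotation as Ro
p=camera_params("wrist");s=observe()
R=Ro.from_euler('xyz',s['tool_rot'],degrees=True).as_matrix();T=p['world_from_camera']
print(p['camera_matrix'],R.T@(T[:3,3]-s['tool_pos']),(R.T@T[:3,:3]).round(3))
h=(plane("scene",332.2,166,75)+plane("top",161,176.2,75))/2
print(plane("scene",332.2,166,75),plane("top",161,176.2,75),R.T@(h-s['tool_pos']))
E
```

```text
[[293.79628518   0.         256.15745272]
 [  0.         293.79628518 189.30644299]
 [  0.           0.           1.        ]] [ 7.67886576e+01  1.01438064e-01 -1.94822920e+02] [[-0.    -0.962 -0.274]
 [ 1.     0.    -0.001]
 [ 0.001 -0.274  0.962]]
[537.17250927 295.14730248  75.        ] [531.56322161 294.838838    75.        ] [ 609.02544513 -614.99947911  114.78387218]
```

The crop confirms it: yellow dome, steel head, blue bells separate. Head is at about (534,295). I'll move to just short of it with the fingers shutting, then look with the wrist camera.

Emit:
{"name": "apply_moves", "arguments": {"increments": [[0.02, -0.021, -0.01, 0, 0, 0, 0], [0.038, -0.041, -0.01, 0, 0, 0, 0], [0.038, -0.041, 0, 0, 0, 0, 0], [0.038, -0.041, 0, 0, 0, 0, 0], [0.038, -0.041, 0, 0, 0, 0, 0]]}}

```text
time_s: 0.72
tool_pos: [321.2, -278.5, 209.3]
tool_rot: [-180.0, -0.0, 25.0]
force: [0.7, -0.6, 0.2]
gripper_width: 43.8
```

Emit:
{"name": "apply_moves", "arguments": {"increments": [[0.038, -0.041, 0, 0, 0, 0, 0], [0.038, -0.041, 0, 0, 0, 0, 0], [0.038, -0.041, 0, 0, 0, 0, 0], [0.038, -0.041, 0, 0, 0, 0, 0], [0.038, -0.041, 0, 0, 0, 0, 0]]}}

```text
time_s: 1.35
tool_pos: [406.4, -12.3, 209.5]
tool_rot: [180.0, -0.0, 25.1]
force: [1.0, -0.2, 0.1]
gripper_width: 0.5
```

Emit:
{"name": "apply_moves", "arguments": {"increments": [[0.038, -0.041, 0, 0, 0, 0, 0], [0.038, -0.041, 0, 0, 0, 0, 0], [0.038, -0.041, 0, 0, 0, 0, 0], [0.038, -0.041, 0, 0, 0, 0, 0], [0.038, -0.041, 0, 0, 0, 0, 0]]}}

```text
time_s: 1.98
tool_pos: [491.6, 253.9, 209.1]
tool_rot: [180.0, 0.0, 25.1]
force: [0.7, 0.1, 0.8]
gripper_width: 0.3
```

Emit:
{"name": "apply_moves", "arguments": {"increments": [[0.018, -0.02, 0, 0, 0, 0, 0], [0, 0, 0, 0, 0, 0, 0], [0, 0, 0, 0, 0, 0, 0]]}}

```text
time_s: 2.35
tool_pos: [498.7, 276.9, 209.1]
tool_rot: [180.0, 0.1, 25.1]
force: [-0.3, -0.7, 0.8]
gripper_width: 0.8
```

```bash
cat > look.py <<'E'
import sys
from h import *
from bench import observe,read_camera
from scipy.spatial.transform import Rotation as Ro
s=observe();im=read_camera("wrist")[:,:,::-1].copy();cv2.imwrite(f"pics/{sys.argv[1]}.png",im)
print(s['time_s'],s['tool_pos'],s['tool_rot'],s['gripper_width'],s['force'])
E
python3 look.py w1
```

```text
2.35 [498.74334067 276.90394368 209.11984101] [1.79960795e+02 8.92642434e-02 2.50726679e+01] 0.8116785795517683 [-0.27018577 -0.68518762  0.82885602]
```

View pics/w1.png

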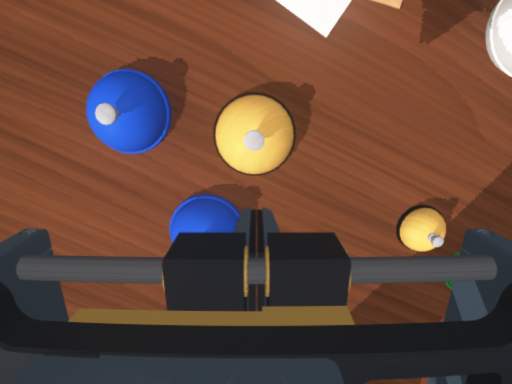

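Wrist view: the large brass bell's head is at (254,140), blue bells at (128,111) and (205,225), the small bell at (422,229). I'll measure the head.

```bash
python3 - <<'E'
from h import *
from bench import observe
from scipy.spatial.transform import Rotation as Ro
im=cv2.imread("pics/w1.png");hsv=cv2.cvtColor(im,cv2.COLOR_BGR2HSV)
u,v,r=254,140,16
s=hsv[v-r:v+r+1,u-r:u+r+1];m=((s[...,1]<70)&(s[...,2]>110)).astype(np.uint8)
k,l,st,c=cv2.connectedComponentsWithStats(m);j=1+np.argmax(st[1:,4]);uv=c[j]+[u-r,v-r];print(uv,st[j])
h=plane("wrist",*uv,75);s=observe()
e=plane("wrist",uv[0]+st[j][2]/2,uv[1],75);print("head dia",2*np.linalg.norm(e-h))
R=Ro.from_euler('xyz',s['tool_rot'],degrees=True).as_matrix()
print(h,R.T@(h-s['tool_pos']),tri(ray("wrist",*uv),ray("top",161,176.2)),tri(ray("wrist",*uv),ray("scene",332.2,166)))
E
```

```text
[253.59824047 140.1085044 ] [  6   6  20  21 341]
head dia 22.278387361587036
[533.72097797 296.22137872  75.        ] [ 40.02461938  -3.02373578 134.35425272] (array([532.94265987, 296.00138243,  68.0270202 ]), [np.float64(0.06845980775191797), np.float64(0.06845980775199179)]) (array([534.4153077 , 296.72767759,  72.07458864]), [np.float64(1.1738229917199126), np.float64(1.173822991719749)])
```

All views agree on (534,296) within about 2 mm, and the head size fits (22 vs 24 mm). Move above it.

Emit:
{"name": "apply_moves", "arguments": {"increments": [[0.04, -0.003, 0.0, 0, 0, 0, 0], [0, 0, 0.03, 0, 0, 0, 0], [0, 0, 0.04, 0, 0, 0, 0], [0, 0, 0.03, 0, 0, 0, 0], [0, 0, 0.017, 0, 0, 0, 0]]}}

```text
time_s: 3.02
tool_pos: [533.5, 295.9, 91.3]
tool_rot: [180.0, 0.1, 25.0]
force: [-0.8, 0.3, 0.1]
gripper_width: 0.5
```

Emit:
{"name": "apply_moves", "arguments": {"increments": [[0, 0, 0, 0, 0, 0, 0], [0, 0, 0, 0, 0, 0, 0]]}}

```text
time_s: 3.28
tool_pos: [535.2, 297.7, 94.0]
tool_rot: [-180.0, -0.2, 25.1]
force: [-0.3, -0.1, -0.2]
gripper_width: 0.5
```

```bash
python3 look.py w2; python3 - <<'E'
from bench import *
import cv2,numpy as np
a=read_camera("scene")[:,:,::-1][100:240,250:430];b=read_camera("top")[:,:,::-1][110:250,90:270]
cv2.imwrite("pics/ab.png",np.hstack([cv2.resize(a,(390,303)),cv2.resize(b,(390,303))]))
E
```

```text
3.275 [535.21325944 297.71838177  94.01577412] [-1.79997769e+02 -1.55475485e-01  2.50585780e+01] 0.4811852289078476 [-0.31757975 -0.13443061 -0.22265989]
```

View pics/ab.png

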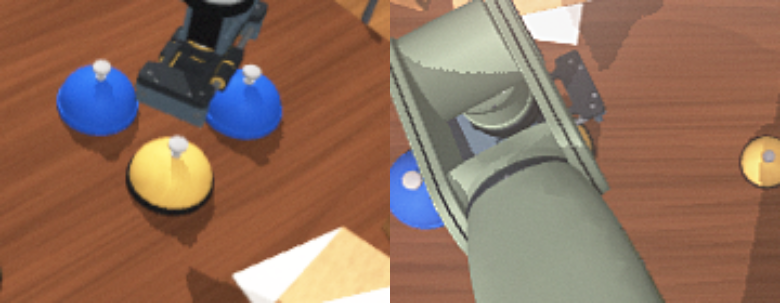

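View pics/w2.png

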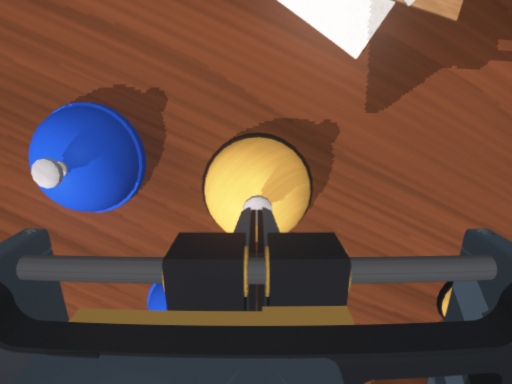

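The wrist view shows the fingertips right over the head at (257,205), but the scene view doesn't clearly show them there. I'll check by projecting the TCP.

```bash
python3 - <<'E'
from h import *
from bench import *
s=observe();p=s['tool_pos'];print(p,s['time_s'])
def proj(n,X):
    q=camera_params(n);T=np.linalg.inv(q["world_from_camera"])
    return cv2.projectPoints(np.array([X],float),cv2.Rodrigues(T[:3,:3])[0],T[:3,3],q["camera_matrix"],np.array([q["k1"],0,0,0,0.]))[0].ravel().round(1)
for dz in(0,40,80,150):print(dz,[proj(n,p+[0,0,dz]) for n in("scene","top","wrist")])
im=read_camera("scene")[:,:,::-1][60:220,260:420].copy()
x=proj("scene",p);cv2.circle(im,(int(x[0]-260),int(x[1]-60)),1,(0,0,255),-1)
cv2.imwrite("pics/s2.png",cv2.resize(im,(600,600),interpolation=cv2.INTER_CUBIC))
E
```

```text
[534.96990771 297.87690981  93.8766041 ] 3.425
0 [array([333.7, 160.1]), array([158.6, 173.7]), array([256.2, 218.2])]
40 [array([336.4, 149.2]), array([155.8, 170.7]), array([256.2, 243.4])]
80 [array([339.3, 137.6]), array([152.8, 167.5]), array([256.1, 283.1])]
150 [array([344.8, 115.2]), array([146.9, 161.3]), array([255.8, 453.4])]
```

View pics/s2.png

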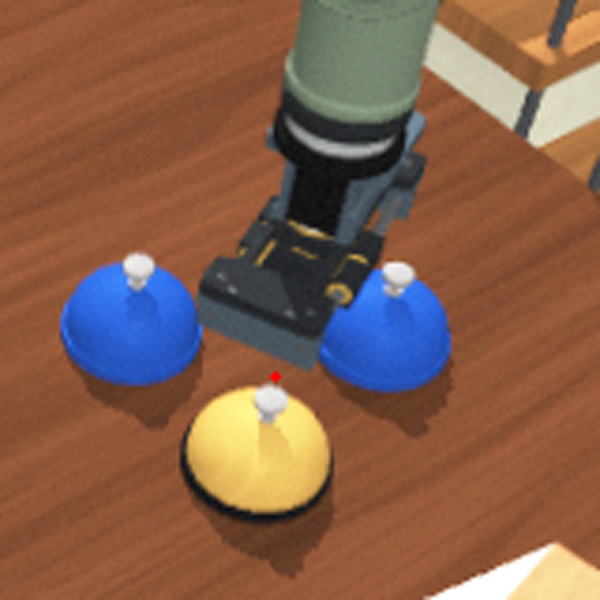

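The scene view shows no finger below the body. The slab is the body's near end, which may hide the fingertips, or they may sit higher than the TCP. I'll zoom in on the wrist view, then go down in small steps watching the force.

```bash
python3 - <<'E'
import cv2
im=cv2.imread("pics/w2.png")[170:310,180:335]
cv2.imwrite("pics/w2c.png",cv2.resize(im,None,fx=4,fy=4,interpolation=cv2.INTER_CUBIC))
E
```

```text
(no output)
```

View pics/w2c.png

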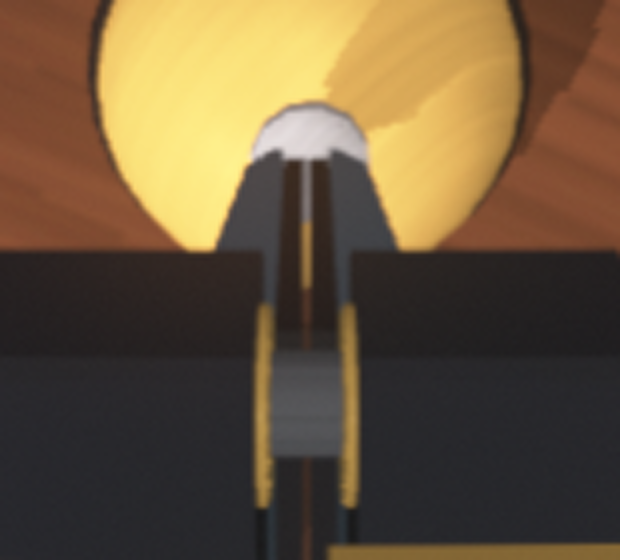

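Emit:
{"name": "apply_moves", "arguments": {"increments": [[0, 0, 0.005, 0, 0, 0, 0], [0, 0, 0.004, 0, 0, 0, 0], [0, 0, 0, 0, 0, 0, 0]]}}

```text
time_s: 3.85
tool_pos: [533.8, 297.4, 82.9]
tool_rot: [180.0, 0.1, 25.1]
force: [0.1, 0.1, 0.2]
gripper_width: 0.6
```

Fingers are laterally centred over the head and cover its middle. Continue down in small steps.

Emit:
{"name": "apply_moves", "arguments": {"increments": [[0, 0, 0.004, 0, 0, 0, 0], [0, 0, 0.004, 0, 0, 0, 0], [0, 0, 0, 0, 0, 0, 0]]}}

```text
time_s: 4.22
tool_pos: [534.0, 297.4, 75.0]
tool_rot: [180.0, 0.1, 25.1]
force: [0.5, 1.0, -0.8]
gripper_width: 0.4
```

Emit:
{"name": "apply_moves", "arguments": {"increments": [[0, 0, 0.003, 0, 0, 0, 0], [0, 0, 0, 0, 0, 0, 0]]}}

```text
time_s: 4.47
tool_pos: [534.1, 297.5, 72.3]
tool_rot: [180.0, 0.0, 25.1]
force: [-0.5, -0.1, 0.6]
gripper_width: 0.7
```

```bash
python3 look.py w3; python3 - <<'E'
from bench import *
import cv2,numpy as np
a=read_camera("scene")[:,:,::-1][100:220,270:390];b=cv2.imread("pics/w3.png")[160:300,180:335]
cv2.imwrite("pics/ab3.png",np.hstack([cv2.resize(a,(390,390)),cv2.resize(b,(390,390))]));print(observe()['force'],observe()['tool_pos'])
E
```

```text
4.475 [534.11057686 297.45710828  72.29495926] [1.79993630e+02 2.43560126e-02 2.50852556e+01] 0.705782669783523 [-0.52804134 -0.10173154  0.57438608]
[-0.2014482   0.29090323  0.17013585] [534.2668248  297.53559891  72.54863713]
```

View pics/ab3.png

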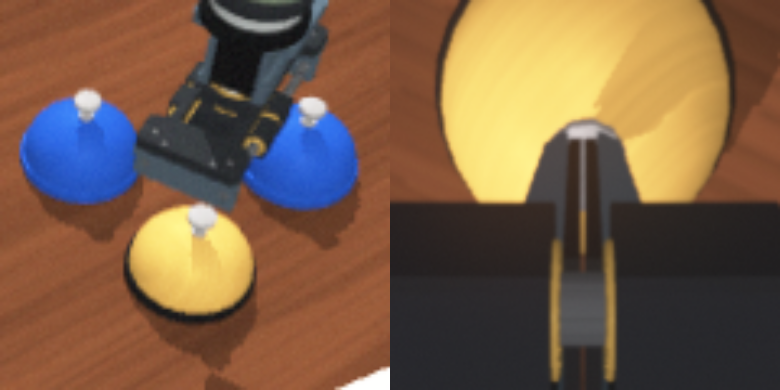

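At a TCP reading of 72 the head is still up in the scene view, at (332,166), and there is no force. So the tips appear to be higher than reported. I'll check the actual wrist camera height with the known 110 mm foot before going lower.

```bash
python3 - <<'E'
from h import *
from bench import *
# w1 taken with tool at z 209.1; rebuild that camera pose from now (pure translation)
s=observe();q=camera_params("wrist");T=q["world_from_camera"].copy()
T[:3,3]+=np.array([498.74,276.90,209.12])-s['tool_pos']
im=cv2.imread("pics/w1.png");hsv=cv2.cvtColor(im,cv2.COLOR_BGR2HSV)
m=cv2.inRange(hsv,(15,90,90),(35,255,255))
for (u,v,D,z) in((254,135,103,12),(422,229,0,8)):
    r=48;k,l,st,c=cv2.connectedComponentsWithStats(m[v-r:v+r,u-r:u+r]);j=1+np.argmax(st[1:,4]);b=st[j];print(b,c[j])
    K=q["camera_matrix"];
    y=v-r+c[j][1];xs=[u-r+b[0],u-r+b[0]+b[2]]
    P=[]
    for x in xs:
        n=cv2.undistortPoints(np.array([[[x,y]]],float),K,np.array([q["k1"],0,0,0,0.]))[0,0]
        d=T[:3,:3]@[n[0],n[1],1];P.append(T[:3,3]+d*(z-T[2,3])/d[2])
    print("width at z",z,np.linalg.norm(P[0]-P[1]),"cam z",T[2,3])
def pt(n,u,v,z):return plane(n,u,v,z)
# top camera same check
im=cv2.imread("pics/top0.png");hsv=cv2.cvtColor(im,cv2.COLOR_BGR2HSV);m=cv2.inRange(hsv,(15,90,90),(35,255,255))
u,v,r=165,181,26;k,l,st,c=cv2.connectedComponentsWithStats(m[v-r:v+r,u-r:u+r]);j=1+np.argmax(st[1:,4]);b=st[j]
print("top",b,np.linalg.norm(plane("top",u-r+b[0],181,12)-plane("top",u-r+b[0]+b[2],181,12)))
E
```

```text
[   8    7   80   81 4632] [47.83678756 46.64637306]
width at z 12 105.64462899036327 cam z 403.9300619517326
[  25   27   47   44 1483] [47.25758597 47.6716116 ]
width at z 8 73.58642194296057 cam z 403.9300619517326
top [  8   7  36  36 954] 102.44726293964004
```

The camera height is right, so the shut fingertips themselves must be shorter than the TCP. I'll check grip_point_offset, then go down in force-guided steps.

```bash
python3 -c "
import bench
g=bench.grip_point_offset
print(g() if callable(g) else g)"
```

```text
18.8
```

Emit:
{"name": "apply_moves", "arguments": {"increments": [[0, 0, 0.003, 0, 0, 0, 0], [0, 0, 0.002, 0, 0, 0, 0], [0, 0, 0, 0, 0, 0, 0]]}}

```text
time_s: 4.95
tool_pos: [534.1, 297.4, 67.2]
tool_rot: [180.0, 0.0, 25.1]
force: [-1.0, -0.4, 0.6]
gripper_width: 0.8
```

```bash
python3 look.py w4; python3 - <<'E'
from bench import *
import cv2,numpy as np
a=read_camera("scene")[:,:,::-1][110:210,280:380];b=cv2.imread("pics/w4.png")[140:260,190:325]
cv2.imwrite("pics/ab4.png",np.hstack([cv2.resize(a,(400,400),interpolation=2),cv2.resize(b,(400,400),interpolation=2)]));print(observe()['force'],observe()['tool_pos'])
E
```

```text
4.95 [534.09835815 297.39417033  67.22829176] [1.79992703e+02 3.26052764e-02 2.50785462e+01] 0.8283214342513636 [-0.95554175 -0.44040768  0.59005178]
[0.4510032  0.32118492 0.19956442] [534.2613783  297.51351839  67.49028286]
```

View pics/ab4.png

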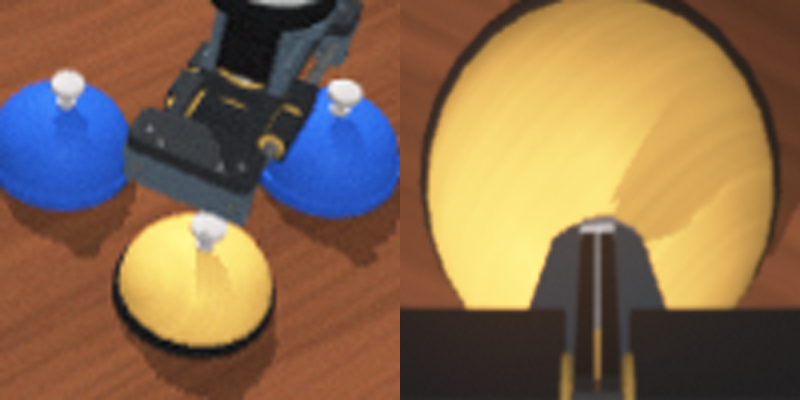

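Still no contact, and the head is at rest in the scene view. Continue stepping.

Emit:
{"name": "apply_moves", "arguments": {"increments": [[0, 0, 0.002, 0, 0, 0, 0], [0, 0, 0.002, 0, 0, 0, 0], [0, 0, 0, 0, 0, 0, 0]]}}

```text
time_s: 5.42
tool_pos: [534.1, 297.4, 63.2]
tool_rot: [180.0, 0.0, 25.1]
force: [0.2, 0.0, -0.5]
gripper_width: 0.3
```

Emit:
{"name": "apply_moves", "arguments": {"increments": [[0, 0, 0.002, 0, 0, 0, 0], [0, 0, 0.002, 0, 0, 0, 0], [0, 0, 0, 0, 0, 0, 0]]}}

```text
time_s: 5.8
tool_pos: [534.1, 297.4, 59.3]
tool_rot: [180.0, 0.0, 25.1]
force: [-0.3, 0.8, 0.1]
gripper_width: 0.8
```

Emit:
{"name": "apply_moves", "arguments": {"increments": [[0, 0, 0.002, 0, 0, 0, 0], [0, 0, 0.002, 0, 0, 0, 0], [0, 0, 0, 0, 0, 0, 0]]}}

```text
time_s: 6.18
tool_pos: [534.1, 297.4, 55.3]
tool_rot: [180.0, 0.0, 25.1]
force: [-0.3, -0.1, -0.6]
gripper_width: 0.7
```

```bash
python3 look.py w5; python3 - <<'E'
from bench import *
import cv2,numpy as np
a=read_camera("scene")[:,:,::-1][110:210,280:380];b=cv2.imread("pics/w5.png")[140:260,190:325]
cv2.imwrite("pics/ab5.png",np.hstack([cv2.resize(a,(400,400),interpolation=2),cv2.resize(b,(400,400),interpolation=2)]));print(observe()['force'],observe()['tool_pos'])
E
```

```text
6.175 [534.11379865 297.42211178  55.27840042] [1.79992337e+02 2.64693085e-02 2.50813312e+01] 0.7011970602903901 [-0.30825593 -0.07322988 -0.61935839]
[ 0.29452659 -0.66952196  0.40983799] [534.26088144 297.51881705  55.50779512]
```

View pics/ab5.png

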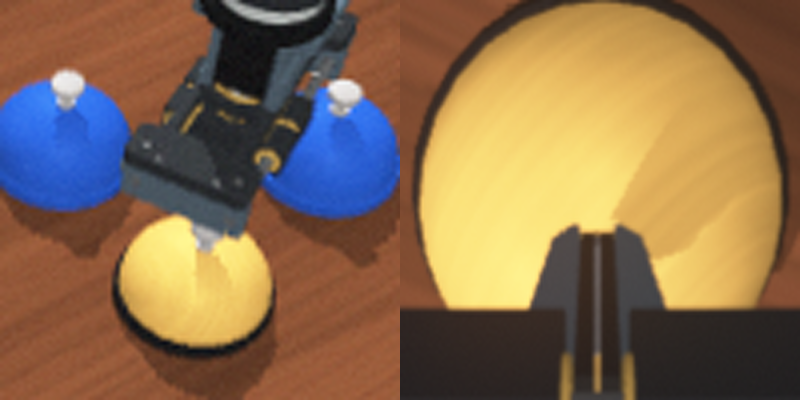

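Still unpressed and no force. Continue by small steps.

Emit:
{"name": "apply_moves", "arguments": {"increments": [[0, 0, 0.002, 0, 0, 0, 0], [0, 0, 0.001, 0, 0, 0, 0], [0, 0, 0, 0, 0, 0, 0]]}}

```text
time_s: 6.65
tool_pos: [534.2, 297.5, 52.4]
tool_rot: [180.0, 0.0, 25.1]
force: [0.5, 0.4, -0.3]
gripper_width: 0.4
```

Emit:
{"name": "apply_moves", "arguments": {"increments": [[0, 0, 0.002, 0, 0, 0, 0], [0, 0, 0.001, 0, 0, 0, 0], [0, 0, 0, 0, 0, 0, 0]]}}

```text
time_s: 7.02
tool_pos: [534.4, 297.6, 49.8]
tool_rot: [180.0, -0.0, 25.1]
force: [-0.3, 0.6, 2.5]
gripper_width: 0.7
```

Contact: 2.5 N, which matches the spring preload, so the tips sit about 25 mm behind the stated TCP. Now press about 10 mm.

Emit:
{"name": "apply_moves", "arguments": {"increments": [[0, 0, 0.002, 0, 0, 0, 0], [0, 0, 0.002, 0, 0, 0, 0], [0, 0, 0, 0, 0, 0, 0]]}}

```text
time_s: 7.4
tool_pos: [534.4, 297.6, 45.7]
tool_rot: [180.0, -0.0, 25.1]
force: [-0.2, 0.0, 4.3]
gripper_width: 0.1
```

```bash
python3 look.py w6; python3 - <<'E'
from bench import *
import cv2,numpy as np
a=read_camera("scene")[:,:,::-1][110:210,280:380];b=cv2.imread("pics/w6.png")[140:260,190:325]
cv2.imwrite("pics/ab6.png",np.hstack([cv2.resize(a,(400,400),interpolation=2),cv2.resize(b,(400,400),interpolation=2)]));print(observe()['force'],observe()['tool_pos'],observe()['ft_torque'])
E
```

```text
7.4 [534.44009421 297.62915188  45.67431877] [ 1.79996342e+02 -2.71171998e-02  2.50843842e+01] 0.10128957356464034 [-0.15211865  0.01218941  4.28735476]
[-0.51851194 -0.71228909  4.67492227] [534.45054424 297.60749612  45.74194403] [-0.04670085  0.04715681 -0.04958702]
```

View pics/ab6.png

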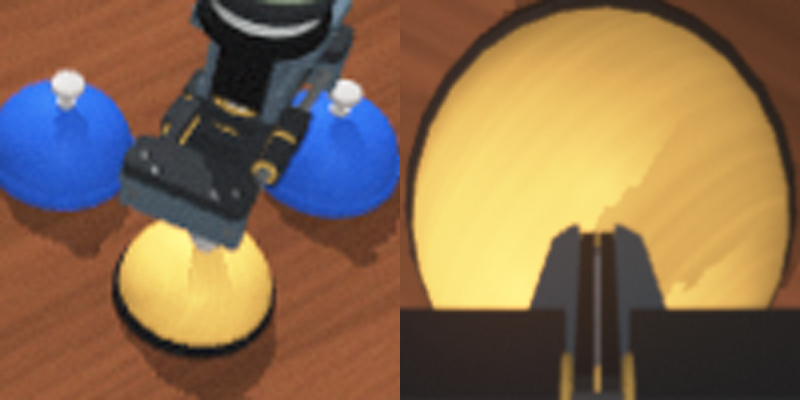

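The force is following the spring's 0.5 N/mm and the bell has not moved. Press on.

Emit:
{"name": "apply_moves", "arguments": {"increments": [[0, 0, 0.002, 0, 0, 0, 0], [0, 0, 0.002, 0, 0, 0, 0], [0, 0, 0, 0, 0, 0, 0]]}}

```text
time_s: 7.88
tool_pos: [534.5, 297.6, 41.8]
tool_rot: [180.0, -0.0, 25.1]
force: [-1.0, 0.4, 6.0]
gripper_width: 0.1
```

Emit:
{"name": "apply_moves", "arguments": {"increments": [[0, 0, 0.001, 0, 0, 0, 0], [0, 0, 0.001, 0, 0, 0, 0], [0, 0, 0, 0, 0, 0, 0]]}}

```text
time_s: 8.25
tool_pos: [534.5, 297.7, 40.8]
tool_rot: [180.0, -0.1, 25.1]
force: [-1.5, -1.2, 11.3]
gripper_width: 0.2
```

The stop is reached: 11 N, and the tool is lagging its command. Hold, then check.

Emit:
{"name": "apply_moves", "arguments": {"increments": [[0, 0, 0.001, 0, 0, 0, 0], [0, 0, 0, 0, 0, 0, 0], [0, 0, 0, 0, 0, 0, 0]]}}

```text
time_s: 8.62
tool_pos: [534.5, 297.7, 40.7]
tool_rot: [180.0, -0.1, 25.1]
force: [-3.6, -1.4, 15.6]
gripper_width: 0.2
```

```bash
python3 look.py w7; python3 - <<'E'
from bench import *
import cv2,numpy as np
a=read_camera("scene")[:,:,::-1][110:210,280:380];b=cv2.imread("pics/w7.png")[140:260,190:325]
cv2.imwrite("pics/ab7.png",np.hstack([cv2.resize(a,(400,400),interpolation=2),cv2.resize(b,(400,400),interpolation=2)]))
E
```

```text
8.625 [534.52352851 297.65612864  40.72709269] [ 1.79998442e+02 -8.66868253e-02  2.50829691e+01] 0.24910784151693038 [-3.58931077 -1.39006476 15.57239376]
```

View pics/ab7.png

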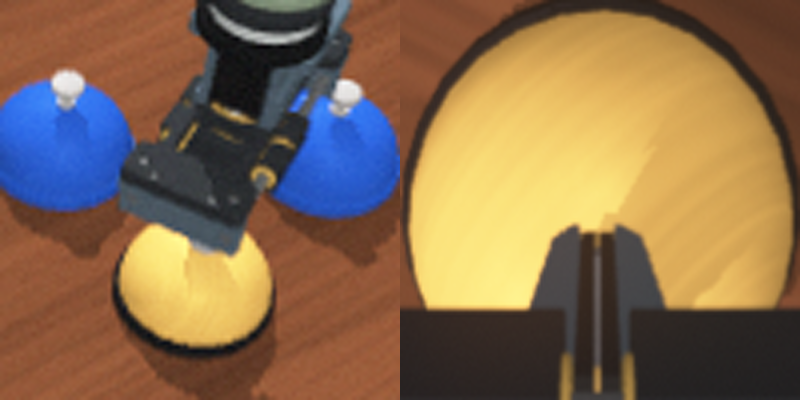

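The plunger is firmly on its stop: about 10 mm of travel, 15.6 N, and the bell is upright. Release straight up.

Emit:
{"name": "apply_moves", "arguments": {"increments": [[0, 0, -0.004, 0, 0, 0, 0], [0, 0, -0.006, 0, 0, 0, 0], [0, 0, -0.01, 0, 0, 0, 0], [0, 0, -0.03, 0, 0, 0, 0], [0, 0, -0.05, 0, 0, 0, 0]]}}

```text
time_s: 9.35
tool_pos: [532.5, 296.6, 137.1]
tool_rot: [180.0, 0.4, 25.1]
force: [0.1, 1.4, -0.1]
gripper_width: 0.5
```

Emit:
{"name": "apply_moves", "arguments": {"increments": [[0, 0, -0.06, 0, 0, 0, 0], [-0.04, 0.04, -0.02, 0, 0, 0, 0], [-0.04, 0.04, 0, 0, 0, 0, 0], [-0.04, 0.04, 0, 0, 0, 0, 0], [-0.04, 0.04, 0, 0, 0, 0, 0]]}}

```text
time_s: 9.98
tool_pos: [455.8, 83.2, 218.2]
tool_rot: [180.0, 0.1, 25.1]
force: [1.9, -0.9, -0.2]
gripper_width: 0.5
```

Emit:
{"name": "apply_moves", "arguments": {"increments": [[-0.04, 0.04, 0, 0, 0, 0, 0], [-0.04, 0.04, 0, 0, 0, 0, 0], [-0.04, 0.04, 0, 0, 0, 0, 0], [-0.04, 0.04, 0, 0, 0, 0, 0], [-0.04, 0.04, 0, 0, 0, 0, 0]]}}

```text
time_s: 10.6
tool_pos: [359.6, -182.5, 218.4]
tool_rot: [-180.0, 0.0, 25.1]
force: [0.3, -0.2, -1.0]
gripper_width: 0.3
```

Emit:
{"name": "apply_moves", "arguments": {"increments": [[-0.04, 0.04, 0, 0, 0, 0, 0], [0, 0, 0, 0, 0, 0, 0], [0, 0, 0, 0, 0, 0, 0]]}}

```text
time_s: 10.98
tool_pos: [341.2, -233.8, 218.2]
tool_rot: [-179.9, 0.0, 25.0]
force: [0.0, -0.4, 0.5]
gripper_width: 0.6
```

```bash
python3 - <<'E'
from h import *
from bench import *
s=observe();print(s['time_s'],s['tool_pos'],s['force'])
W=[]
for n,boxes in {"scene":[(332,168,10),(236,217,8)],"top":[(164,177,9),(264,184,8)]}.items():
    im=read_camera(n)[:,:,::-1].copy();cv2.imwrite(f"pics/{n}9.png",im);hsv=cv2.cvtColor(im,cv2.COLOR_BGR2HSV);W.append(im)
    for u,v,r in boxes:
        q=hsv[v-r:v+r+1,u-r:u+r+1];m=((q[...,1]<70)&(q[...,2]>110)).astype(np.uint8)
        k,l,st,c=cv2.connectedComponentsWithStats(m)
        if k>1:
            j=1+np.argmax(st[1:,4]);print(n,c[j]+[u-r,v-r],st[j])
cv2.imwrite("pics/end.png",cv2.resize(np.hstack(W),(800,300)))
E
```

```text
10.975 [ 341.20455536 -233.81740445  218.19024999] [ 0.01818194 -0.36246331  0.54815204]
scene [331.63235294 166.89705882] [ 6  5  9 10 68]
scene [235.46511628 217.09302326] [ 5  4  6  9 43]
top [160.7704918 176.       ] [ 2  4  9  9 61]
top [264.42307692 181.84615385] [ 6  3  6  6 26]
```

View pics/end.png

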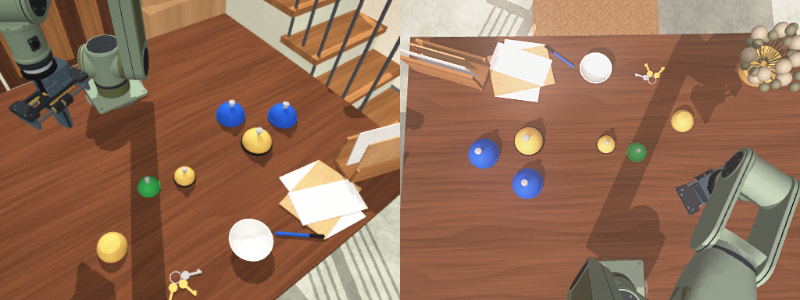

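Both heads are at exactly their starting pixels and the arm is clear of everything. Handing in.

```bash
python3 -c "
from bench import *
print(finish_job())"
```

```text
the job is handed in; nothing more can be done
None
```

I rang the larger brass bell with the shut fingertips. I pressed its plunger straight down about 10 mm to the stop, held it there for at least 0.4 s, then released it straight up and moved away. I handed in after about 11 s of the 27 s allowed; no verdict was reported.

- **Press:** The force rose from 2.5 N at contact to 6 N, as the spring should, then jumped to 15.6 N at the stop. The scene picture at the stop showed the bell upright and not shifted.
- **Final check:** Both plunger heads were at exactly their starting pixels in the scene and top views. The larger plunger is therefore back up and neither bell has moved. The arm is clear of everything and the force reads about 0.
- **Disagreement:** First contact came at a TCP reading of about 50 mm, not the 75 mm the head height implies. The shut fingertips seem to sit about 25 mm short of the stated TCP. I relied on small, force-watched steps instead of the reading.
- **Position estimates:** The scene and top views differed by about 6 mm on where the head was. The wrist view settled it within about 3.5 mm of either.

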